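# Screw down the pellet press beside the infrared spectrometer

## Robot

A 6-joint arm with a two-finger parallel gripper is mounted at the origin on the work surface. World frame = base frame: x ahead of the robot, y to its left, z up, the work surface at z = 0. Lengths are in m, angles in rad, forces in N, time in s.
With the tool pointing down it reaches from about 0.3 to 0.75 m from the base axis. Payload 8.5 kg.
Tool frame: the origin (TCP) lies between the finger pads; the fingertips stand 17 mm ahead of it and the grasp point (between the pads) lies 2 mm behind it; z points along the fingers, x is the direction in which the jaws open and shut, and the axes are right-handed (so a half turn about z gives the same grasp; the last joint's range is limited). The gripper opens to 88 mm and grips with 3 to 60 N. Pads are 18 mm wide; open, the fingers measure 123 mm over their backs; the gripper's body (75 mm by 187 mm) begins 45 mm behind the grasp point.
Start: joints at [-1.493, 0.381, 1.297, -0, 1.464, -0.215], TCP at [0.159, -0.527, 0.256] pointing down, gripper open.
Joint ranges: [-3.11, 3.11], [-0.89, 2.33], [0.22, 2.48], [-1.42, 4.56], [0.17, 2.85], [-2.88, 2.88]. Speed limits (rad/s): [2.39, 2.39, 3.14, 3.14, 3.14, 3.14].

## Interface

Orientations are given as a unit quaternion [x, y, z, w].
In Python, from plant import sensors, optics, ticket gives the robot as it stands. The module is installed in compiled form; this text tells all that it offers.
- The arm moves only by the tool move_arm, never from a script. Its argument "plan" is one flat list of numbers, 5 for each row, row after row: the shift along the tool's x, y, z in cm, then the turn about the tool's z in degrees, then the opening, from -1 (shut) to 1 (fully open). A call has 1 to 10 rows; each row shifts and turns the commanded pose from where the row before left it, along the tool's axes as they then stand; what a row does not reach is not made up. A row lasts 1/12 s, in which the tool goes at most 41.7 mm and 7.16 degrees, less where a joint would pass 70% of its speed; a pose out of reach is approached as far as the arm can. A call is refused whole if a number of a shift passes 4.17 or a number of a turn 7.16, either way. A call with a gripper value outside its range is refused whole. The fingers move at their own pace and stop on an object; "newtons" is the grip in N (left out, the last holds). Time passes only in rows, so rows that do not move let the fingers close. It gives the time, the measured TCP pose, the force and the opening at its end, in the units of the state.
- sensors.get_state(): the state, without advancing time (a new reading comes with each control period).
- optics.read_camera(name): name is "scene" or "top"; returns (picture, depth): 384x512x3 uint8, red, green, blue; 384x512 float32, m along the optical axis (not along the pixel's ray), 0 where there is no reading.
- optics.calibration(name): a dict with "intrinsics" (3x3 intrinsics, pixels), "camera_from_world" (4x4, takes a point from world to camera coordinates). Camera axes: x right, y down, z forward; pixel columns grow to the right and rows downward; lengths in m; the calibration is good to about 2 mm. A picture is of the moment at which its call begins. calibration takes no time and is no camera call.
- ticket.sign_off(): hands the job in, once; it reports no verdict.
The state is a dict: "clock": time; "joints": joint angles; "qd": joint speeds; "effort": joint torques, N m; "position": TCP position; "orientation": TCP orientation; "wrist_force": force on the tool from outside, world axes, zero at the start; "ft_torque": the same for the moment, N m; "gripper_width": opening from 0.0 (shut) to 1.0 (fully open).
Only numpy, scipy, OpenCV 4.12 (cv2) and the standard library are available. Lean on these libraries where they do the work, as an engineer would, in place of code of your own. Each camera call takes 0.05 s, during which the arm holds its last target. There are 200 camera calls.

## Task

Two small hand presses stand on the laboratory bench, alike except that only one has a round steel pellet die standing under its screw. Turn the T-handle of the press with the die clockwise (seen from above) until the foot of the screw is down on the die and the handle comes to its stop; half a turn at a time with alternate ends of the bar is the easy way. Leave the other press's handle as it is.

Things in the scene. Friction and masses are not known exactly. Their poses are not given: they have to be found in the camera images.
- die_handle (a joint): Angle of the T-handle of the press with the die, rad; grows as it is turned clockwise seen from above. 0: screwed right up; 6.5: hard stop, foot of the screw on the die. Starts 4.2 to 5.8 short of the stop. The handle sinks 1.27 mm per rad (8 mm a turn). It needs 0.18 N m or a little more (3 to 6 N at a bar end) and stays where it is left.
- die_hub (a point): Centre of that T-handle: on the vertical screw axis, at mid height of its bar, 179 mm above the bench at the stop. The handle is a straight, level, round steel bar, 12 mm thick and 110 mm long, through a round hub 26 mm in diameter and height; x axis along the bar. The die below is a steel cylinder 38 mm in diameter on a flange 90 mm in diameter.
- die_bar_end (a point): Tip of one end of the same bar, 55 mm from the hub centre; the other end, alike, is opposite. The press is bolted down: grey base 120 x 150 x 18 mm, two steel columns 116 mm apart, grey crossbeam 36 x 150 mm (long side along y, turned up to 35 degrees), its top 130 mm above the bench, nuts on it up to 137 mm.
- spare_bar_end (a point): Tip of one end of the T-handle bar of the other press, 55 mm from its screw axis. That press is the same in every size but has no die under its screw; it stands 300 mm or more to one side, axis to axis. To be left alone.
There are look-alikes about, which are no part of the job. What is shaped like the part that bears die_handle but green is not meant.

How it is judged:
At the end, for the whole second after the job is handed in: The T-handle of the press with the die has been turned clockwise to within 0.35 rad (20 degrees) of its stop, so that the foot is down on the die, and is at rest (value of joint die_handle above 6.15 rad and velocity of joint die_handle between -0.1 and 0.1 rad/s); the robot touches nothing.
It fails at once if the bar end of the other press's T-handle moved by more than 20 mm (distance of spare_bar_end from where it was at the start of the episode above 0.02 m).
It also fails if it takes over 54 s, if anything falls off the work surface, if the arm or the gripper's body presses on something with over 40 N, if the wrist force passes 120 N, or if a joint passes its speed limit or range.

## Working session

There is one attempt and no reset: what is moved stays moved. The work goes in short steps, Python scripts to look and compute and a tool call to move; the robot and the scene stay as the last step left them, time stands still between calls to the robot, and variables do not carry over. Pictures are saved under pics/ and viewed, about 8 in all and at most 12, crops included, and the job is handed in when it is done.

Besides the shell and the picture viewer there is one more tool, called after ">>>" as name(argument=value, ...), one argument or row to a line, values as JSON. move_arm: Moves the arm, as the interface text tells. Its arguments: {"type":"object","properties":{"plan":{"type":"array"},"newtons":{"type":"number"}},"required":["plan"]}

```bash
mkdir -p pics
python3 - <<'E'
from plant import sensors,optics
import cv2,numpy as np
print(sensors.get_state())
for n in("scene","top"):
    p,d=optics.read_camera(n);c=optics.calibration(n)
    cv2.imwrite(f"pics/{n}0.png",p[:,:,::-1]);np.save(f"{n}0.npy",d)
    print(n,c)
E
```

```text
{'clock': 0.0, 'joints': array([-1.49329953e+00,  3.81198838e-01,  1.29824275e+00, -1.37884293e-05,
        1.46359972e+00, -2.15305128e-01]), 'qd': array([ 0.00040935,  0.00062324, -0.00205853,  0.00020495,  0.00071525,
       -0.00091931]), 'effort': array([-1.43963007e-03, -4.37935710e+01, -2.24557596e+01,  7.12402398e-02,
        3.52644233e-02, -1.41521737e-04]), 'position': array([ 0.15872176, -0.52633636,  0.2551423 ]), 'orientation': array([ 8.02694455e-01, -5.96390047e-01, -4.80866445e-04, -5.41722585e-04]), 'wrist_force': array([0.28887994, 0.534023  , 0.43933843]), 'ft_torque': array([-0.0217783 ,  0.04528483,  0.00930192]), 'gripper_width': 1.0003523021669354}
scene {'intrinsics': array([[370.20481962,   0.        , 253.35856992],
       [  0.        , 370.20481962, 191.05824575],
       [  0.        ,   0.        ,   1.        ]]), 'camera_from_world': array([[-0.84263097,  0.53829828,  0.01442247,  0.44981086],
       [ 0.31280519,  0.51110264, -0.80057917, -0.05780853],
       [-0.43832175, -0.67008138, -0.59905341,  1.11989482],
       [ 0.        ,  0.        ,  0.        ,  1.        ]])}
top {'intrinsics': array([[358.84791962,   0.        , 260.56681318],
       [  0.        , 358.84791962, 191.09358099],
       [  0.        ,   0.        ,   1.        ]]), 'camera_from_world': array([[ 0.00908905, -0.99991214,  0.00964934, -0.00772993],
       [-0.99151915, -0.01026299, -0.12955483,  0.53510751],
       [ 0.12964248, -0.00838998, -0.99152531,  1.04209406],
       [ 0.        ,  0.        ,  0.        ,  1.        ]])}
```

View pics/scene0.png

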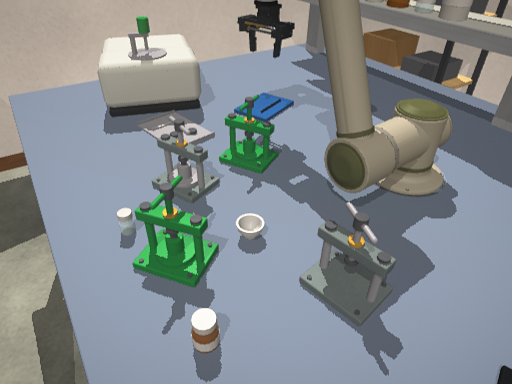

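View pics/top0.png

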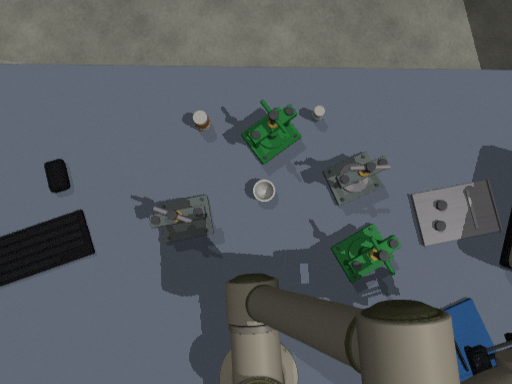

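The scene view shows four presses. The two grey ones are at scene (182,155) / top (360,175) and scene (350,260) / top (180,217). The two green ones, at scene (178,230) and (250,135), are decoys. I'll crop the grey pair to see which has the die.

Run:
```python
import cv2,numpy as np
s=cv2.imread("pics/scene0.png");t=cv2.imread("pics/top0.png")
f=lambda a:cv2.resize(a,(400,400),interpolation=cv2.INTER_CUBIC)
cv2.imwrite("pics/crop1.png",np.hstack([f(s[110:210,135:235]),f(s[195:320,290:415])]))
cv2.imwrite("pics/crop2.png",np.hstack([f(t[130:230,310:410]),f(t[165:265,130:230])]))
```

```text
(no output)
```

View pics/crop1.png

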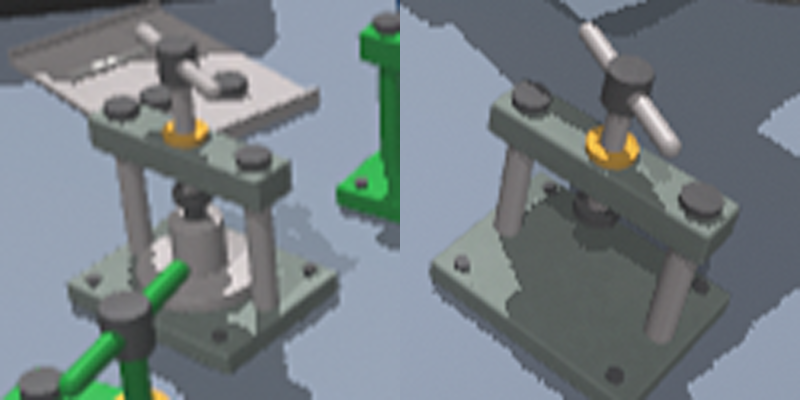

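View pics/crop2.png

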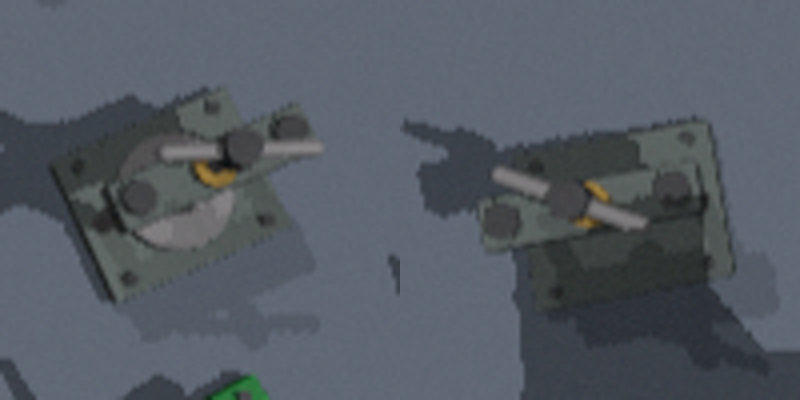

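The crops settle it. The press at scene (182,155) / top (371,166) has the steel die and flange. The other grey press has nothing under its screw. Next I'll measure the hub and bar ends.

```bash
cat > h.py <<'E'
import numpy as np
from plant import optics
def dep(n,u,v,d):
    c=optics.calibration(n);K=c["intrinsics"];T=np.linalg.inv(c["camera_from_world"])
    r=np.linalg.inv(K)@[u,v,1]
    return (T@np.r_[r*d,1])[:3]
def atz(n,u,v,z):
    a=dep(n,u,v,.1);b=dep(n,u,v,1.);return a+(b-a)*(z-a[2])/(b[2]-a[2])
def pix(n,p):
    c=optics.calibration(n);q=c["intrinsics"]@(c["camera_from_world"]@np.r_[p,1])[:3];return q[:2]/q[2]
E
python3 - <<'E'
from h import *
np.set_printoptions(precision=4,suppress=True)
d=np.load("top0.npy")
for nm,u,v in(("hubtop",370.75,166.25),("e1",353,168),("e2",388,167),("beamL",344.5,179),("nutR",382.5,162),("e1tip",351.25,168),("e2tip",390.5,167)):
    print(nm,dep("top",u,v,d[round(v),round(u)]),atz("top",u,v,.187))
print("hub",atz("top",370.75,166.25,.2))
d=np.load("scene0.npy")
for nm,u,v in(("hubtop",135+176/4,110+45/4),("near",135+210/4,110+85/4),("far",135+148/4,110+33/4)):
    print(nm,dep("scene",u,v,d[round(v),round(u)]),atz("scene",u,v,.187))
# beam-top patch to get nuts: all points z .18-.21 around
d=np.load("top0.npy");P=np.array([dep("top",u,v,d[v,u]) for v in range(150,190) for u in range(340,400)])
Q=P[(P[:,2]>.194)];print("hubtop pts",Q.mean(0),len(Q),Q.min(0),Q.max(0))
Q=P[(P[:,2]>.165)&(P[:,2]<.194)];print("bar pts",len(Q),Q.mean(0));U=np.linalg.svd(Q[:,:2]-Q[:,:2].mean(0))[2][0];print(U,np.ptp((Q[:,:2])@U))
Q=P[(P[:,2]>.12)&(P[:,2]<.14)];print("beam",Q.min(0),Q.max(0))
E
```

```text
hubtop [ 0.581  -0.2838  0.1989] [ 0.5835 -0.2877  0.187 ]
e1 [ 0.5776 -0.2402  0.1906] [ 0.5783 -0.2412  0.187 ]
e2 [ 0.5814 -0.3316  0.1898] [ 0.582  -0.3327  0.187 ]
beamL [ 0.5572 -0.2302  0.139 ] [ 0.5491 -0.2184  0.187 ]
nutR [ 0.6061 -0.3367  0.1365] [ 0.5951 -0.3188  0.187 ]
e1tip [ 0.5768 -0.2346  0.1946] [ 0.5783 -0.2366  0.187 ]
e2tip [ 0.5816 -0.3383  0.1893] [ 0.5821 -0.3392  0.187 ]
hub [ 0.5808 -0.2835  0.2   ]
hubtop [ 0.5811 -0.2802  0.1963] [ 0.5744 -0.2982  0.187 ]
near [ 0.5786 -0.2365  0.1871] [ 0.5786 -0.2366  0.187 ]
far [ 0.5851 -0.3178  0.19  ] [ 0.583  -0.3238  0.187 ]
hubtop pts [ 0.5651 -0.26    0.2702] 88 [ 0.3955 -0.3093  0.1942] [0.5931 0.0065 1.1027]
bar pts 167 [ 0.5788 -0.2821  0.1894]
[ 0.0486 -0.9988] 0.1078736463136194
beam [ 0.5346 -0.3535  0.1217] [ 0.625  -0.2192  0.1399]
```

>>> move_arm(
  plan=[-0.8, -3.4, 0, 0, 0.7, -0.8, -3.4, 0, 0, 0.7, -0.8, -3.4, 0, 0, 0.7, -0.8, -3.4, 0, 0, 0.7, -0.8, -3.4, 0, 0, 0.7, -0.8, -3.4, 0, 0, 0.7, -0.8, -3.4, 0, 0, 0.7, -0.8, -3.4, 0, 0, 0.7, -0.8, -3.4, 0, 0, 0.7, -0.8, -3.4, 0, 0, 0.7],
)

```text
clock: 0.93
position: [0.4625, -0.3506, 0.2555]
orientation: [0.803, -0.596, -0.0, -0.0]
wrist_force: [-0.4, -0.8, -0.4]
gripper_width: 0.855
```

>>> move_arm(
  plan=[-0.8, -3.4, 0, 0, 0.7, -0.8, -3.4, 0, 0, 0.7, -0.8, -3.4, 0, 0, 0.7, -0.6, -3.2, 0, 0, 0.7, 0, 0, 0, -7, 0.7, 0, 0, 0, -7, 0.7, 0, 0, 0, -7, 0.7, 0, 0, 0, -7, 0.7, 0, 0, 0, -7, 0.7, 0, 0, 0, -7, 0.7],
)

```text
clock: 1.77
position: [0.5807, -0.2843, 0.2552]
orientation: [0.964, -0.266, -0.001, -0.0]
wrist_force: [0.6, -0.4, -0.3]
gripper_width: 0.847
```

>>> move_arm(
  plan=[0, 0, 0, -7, 0.7, 0, 0, 0, -7, 0.7, 0, 0, 0, -7, 0.7, 0, 0, 0, -7, 0.7, 0, 0, 0, -7, 0.7, 0, 0, 0, -7, 0.7, 0, 0, 0, -7, 0.7, 0, 0, 0, -7, 0.7, 0, 0, 0, -7, 0.7, 0, 0, 0, -7, 0.7],
)

```text
clock: 2.6
position: [0.5807, -0.2844, 0.2552]
orientation: [0.942, 0.335, -0.0, -0.0]
wrist_force: [0.0, 0.1, 0.9]
gripper_width: 0.855
```

>>> move_arm(
  plan=[0, 0, 0, -7, 0.7, 0, 0, 0, -7, 0.7, 0, 0, 0, -7, 0.7, 0, 0, 0, -7, 0.7, 0, 0, 0, -7, 0.7, 0, 0, 0, -7, 0.7, 0, 0, 0, -7, 0.7, 0, 0, 0, -7, 0.7, 0, 0, 0, -7, 0.7, 0, 0, 0, -7, 0.7],
)

```text
clock: 3.43
position: [0.5807, -0.2844, 0.2553]
orientation: [0.58, 0.815, 0.0, -0.001]
wrist_force: [-0.0, 0.1, -0.1]
gripper_width: 0.85
```

>>> move_arm(
  plan=[0, 0, 0, -6, 0.7, 0, 0, 0, -6, 0.7, 0, 0, 0, -6, 0.7, 0, 0, 0, 0, 0.7, 0, 0, 0, 0, 0.7],
)

```text
clock: 3.85
position: [0.5808, -0.2844, 0.2554]
orientation: [0.449, 0.893, 0.0, -0.0]
wrist_force: [-0.1, 0.8, 0.5]
gripper_width: 0.851
```

Run:
```python
from plant import sensors,optics
from h import *
import cv2
s=sensors.get_state();print(s["joints"],s["orientation"])
out=[]
for n in("scene","top"):
    p,d=optics.read_camera(n)
    u,v=pix(n,[.58,-.285,.2]).astype(int);print(n,u,v)
    out.append(cv2.resize(p[v-60:v+60,u-60:u+60,::-1],(400,400),interpolation=cv2.INTER_CUBIC))
cv2.imwrite("pics/c3.png",np.hstack(out))
```

```text
[-6.38094791e-01  5.56578486e-01  9.99063799e-01 -2.59873176e-06
  1.58671631e+00 -2.84767441e+00] [ 4.49322205e-01  8.93369694e-01  6.42998612e-05 -3.77535976e-04]
scene 178 119
top 371 166
```

View pics/c3.png

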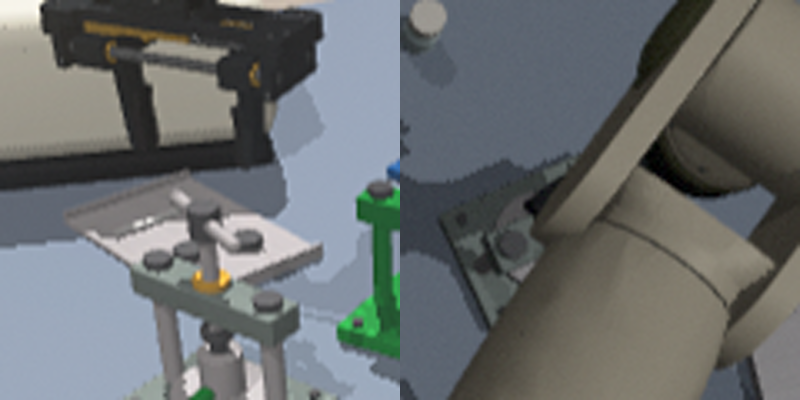

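The gripper hangs centred over the die press's hub, which shows at crop (205,215), with the fingers clear of the bar. Next I'll descend beside the bar.

>>> move_arm(
  plan=[0, 0, 2, 0, 0.7, 0, 0, 2, 0, 0.7, 0, 0, 1.5, 0, 0.7, 0, 0, 1.5, 0, 0.7, 0, 0, 1.3, 0, 0.7, 0, 0, 0, 0, 0.7, 0, 0, 0, 0, 0.7],
)

```text
clock: 4.53
position: [0.5807, -0.2844, 0.1726]
orientation: [0.449, 0.894, 0.0, -0.001]
wrist_force: [0.1, 0.1, 0.7]
gripper_width: 0.851
```

>>> move_arm(
  plan=[0, 0, 0, 5, 0.7, 0, 0, 0, 5, 0.7, 0, 0, 0, 5, 0.7, 0, 0, 0, 5, 0.7, 0, 0, 0, 5, 0.7, 0, 0, 0, 5, 0.7, 0, 0, 0, 5, 0.7, 0, 0, 0, 5, 0.7],
)

```text
clock: 5.2
position: [0.5811, -0.2845, 0.1738]
orientation: [0.728, 0.685, 0.0, 0.001]
wrist_force: [0.4, 0.3, -2.0]
gripper_width: 0.854
```

Run:
```python
from plant import sensors,optics
from h import *
import cv2
s=sensors.get_state();print(s["joints"],s["wrist_force"],s["ft_torque"])
p,d=optics.read_camera("scene")
cv2.imwrite("pics/c4.png",cv2.resize(p[59:179,118:238,::-1],(480,480),interpolation=cv2.INTER_CUBIC))
```

```text
[-6.37914499e-01  6.12082936e-01  1.13468653e+00  5.10650837e-05
  1.39337140e+00 -2.14765020e+00] [ 0.42712178  0.32172575 -1.96146278] [ 0.07247789 -0.23589336  0.18920883]
```

View pics/c4.png

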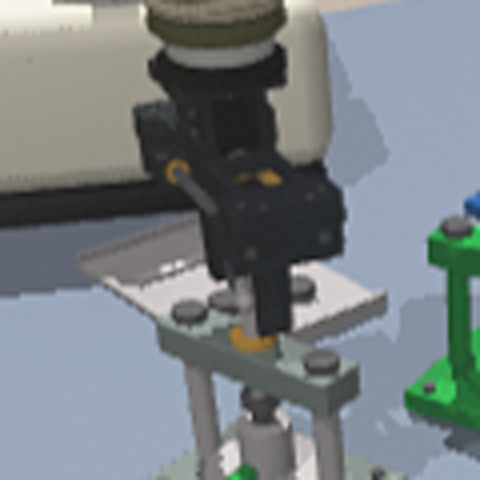

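The fingers straddle the hub with the finger tips beside the bar, and the measured torque of 0.19 N m matches the screw turning. I'll carry on.

>>> move_arm(
  plan=[0, 0, 0, 7, 0.7, 0, 0, 0, 7, 0.7, 0, 0, 0, 7, 0.7, 0, 0, 0, 7, 0.7, 0, 0, 0, 7, 0.7, 0, 0, 0, 7, 0.7, 0, 0, 0, 7, 0.7, 0, 0, 0, 7, 0.7, 0, 0, 0, 7, 0.7, 0, 0, 0, 7, 0.7],
)

```text
clock: 6.08
position: [0.5807, -0.284, 0.1729]
orientation: [0.99, 0.144, -0.0, -0.0]
wrist_force: [-1.3, 1.2, -4.0]
gripper_width: 0.853
```

>>> move_arm(
  plan=[0, 0, 0, 7, 0.7, 0, 0, 0, 7, 0.7, 0, 0, 0, 7, 0.7, 0, 0, 0, 7, 0.7, 0, 0, 0, 7, 0.7, 0, 0, 0, 7, 0.7, 0, 0, 0, 7, 0.7, 0, 0, 0, 7, 0.7, 0, 0, 0, 7, 0.7, 0, 0, 0, 7, 0.7],
)

```text
clock: 6.92
position: [0.5811, -0.2838, 0.1731]
orientation: [0.893, -0.45, -0.0, -0.001]
wrist_force: [1.6, 2.9, -4.7]
gripper_width: 0.846
```

Run:
```python
from plant import sensors
s=sensors.get_state();print(s["position"],s["orientation"],s["joints"],s["wrist_force"],s["ft_torque"])
```

```text
[ 0.58106541 -0.28376966  0.17305022] [ 8.93202992e-01 -4.49653337e-01 -1.25471484e-04 -5.25968542e-04] [-6.37376835e-01  6.12695385e-01  1.13577124e+00  1.00971123e-03
  1.39355240e+00  2.95199447e-01] [ 1.62118951  2.85684606 -4.66106745] [ 0.384423   -0.2210406   0.19444946]
```

>>> move_arm(
  plan=[0, 0, 0, 7, 0.7, 0, 0, 0, 7, 0.7, 0, 0, 0, 7, 0.7, 0, 0, 0, 7, 0.7, 0, 0, 0, 7, 0.7, 0, 0, 0, 7, 0.7, 0, 0, 0, 7, 0.7, 0, 0, 0, 7, 0.7, 0, 0, 0, 5, 0.7],
)

```text
clock: 7.67
position: [0.581, -0.2842, 0.1731]
orientation: [-0.541, 0.841, 0.0, 0.0]
wrist_force: [0.8, 1.1, -3.8]
gripper_width: 0.851
```

>>> move_arm(
  plan=[0, 0, 0, 3, 0.7, 0, 0, 0, 3, 0.7, 0, 0, 0, 3, 0.7, 0, 0, 0, 3, 0.7, 0, 0, 0, 3, 0.7],
)

```text
clock: 8.08
position: [0.5809, -0.2842, 0.1731]
orientation: [-0.428, 0.904, 0.0, 0.0]
wrist_force: [-0.0, 1.6, -4.2]
gripper_width: 0.854
```

```bash
cat > st.py <<'E'
from plant import sensors
import numpy as np
s=sensors.get_state();q=s["orientation"];print("yaw",np.degrees(2*np.arctan2(q[1],q[0])),s["position"],"j6",s["joints"][5],s["wrist_force"],s["ft_torque"])
E
python3 st.py
```

```text
yaw 230.7360560993984 [ 0.58094243 -0.28418562  0.17314675] j6 1.6182465643148667 [-0.01439016  1.5978699  -4.20394389] [ 0.23696711 -0.05648675  0.15744579]
```

>>> move_arm(
  plan=[0, 0, 0, 4, 0.7, 0, 0, 0, 4, 0.7, 0, 0, 0, 4, 0.7, 0, 0, 0, 4, 0.7, 0, 0, 0, 4, 0.7, 0, 0, 0, 4, 0.7, 0, 0, 0, 4, 0.7, 0, 0, 0, 4, 0.7],
)

```text
clock: 8.75
position: [0.5809, -0.2837, 0.1729]
orientation: [-0.169, 0.986, -0.0, -0.001]
wrist_force: [-1.2, -0.1, -4.5]
gripper_width: 0.855
```

```bash
python3 st.py
```

```text
yaw 199.4027425075299 [ 0.58089752 -0.28368072  0.17292644] j6 2.1669565744010018 [-1.2389492  -0.08591528 -4.47845184] [0.13461617 0.11670994 8.17513641]
```

>>> move_arm(
  plan=[0, 0, 0, 4, 0.7, 0, 0, 0, 4, 0.7, 0, 0, 0, 4, 0.7, 0, 0, 0, 4, 0.7, 0, 0, 0, 4, 0.7, 0, 0, 0, 4, 0.7, 0, 0, 0, 4, 0.7, 0, 0, 0, 4, 0.7],
)

```text
clock: 9.42
position: [0.5815, -0.282, 0.173]
orientation: [0.088, 0.996, -0.004, -0.003]
wrist_force: [-2.5, -5.7, -3.4]
gripper_width: 0.86
```

```bash
python3 st.py
```

```text
yaw 169.87807853108544 [ 0.58151064 -0.28201721  0.17298341] j6 2.689557873825369 [-2.47048242 -5.72317534 -3.4308655 ] [-0.55304632  0.68131436 30.06735286]
```

I overdrove here: the torque shows the handle reached its stop during that call pair (8, then 30 N m), and I had queued the second move before reading the first. I'll back off now, slowly.

>>> move_arm(
  plan=[0, 0, 0, -4, 0.7, 0, 0, 0, -4, 0.7, 0, 0, 0, -4, 0.7, 0, 0, 0, -4, 0.7, 0, 0, 0, -4, 0.7, 0, 0, 0, -4, 0.7, 0, 0, 0, -4, 0.7],
)

```text
clock: 10.0
position: [0.5811, -0.2831, 0.1729]
orientation: [-0.143, 0.99, -0.001, -0.002]
wrist_force: [-1.4, -2.2, -4.0]
gripper_width: 0.853
```

```bash
python3 st.py
```

```text
yaw 196.4178942112196 [ 0.58107052 -0.28309127  0.17293225] j6 2.2214842564744237 [-1.41816993 -2.18857311 -4.04633719] [-0.18936713  0.32238373 10.23118739]
```

>>> move_arm(
  plan=[0, 0, 0, -3, 0.7, 0, 0, 0, -3, 0.7, 0, 0, 0, -3, 0.7, 0, 0, 0, -3, 0.7],
)

```text
clock: 10.33
position: [0.5809, -0.2837, 0.1729]
orientation: [-0.237, 0.971, -0.0, -0.001]
wrist_force: [0.1, 0.3, -5.1]
gripper_width: 0.848
```

```bash
python3 st.py
```

```text
yaw 207.43940032919164 [ 0.58091629 -0.28372081  0.17288327] j6 2.02629984756285 [ 0.09897138  0.26313062 -5.12771357] [0.09182226 0.08918557 2.54984094]
```

>>> move_arm(
  plan=[0, 0, 0, -4, 0.7, 0, 0, 0, -4, 0.7, 0, 0, 0, -4, 0.7, 0, 0, 0, -2, 0.7, 0, 0, -1, 0, 0.7, 0, 0, -2, 0, 0.7, 0, 0, -2, 0, 0.7, 0, 0, -2, 0, 0.7, 0, 0, -2, 0, 0.7],
)

```text
clock: 11.08
position: [0.5808, -0.2845, 0.2655]
orientation: [-0.348, 0.937, -0.001, 0.001]
wrist_force: [0.4, 0.2, -0.1]
gripper_width: 0.848
```

```bash
python3 st.py
```

```text
yaw 220.73972658827898 [ 0.58081663 -0.28445333  0.26554247] j6 1.7924414304700143 [ 0.35121428  0.16050011 -0.06745353] [ 0.09618713  0.05515393 -0.07591003]
```

>>> move_arm(
  plan=[3.7, 0, 0, 0, 0.7, 3.7, 0, 0, 0, 0.7, 3.7, 0, 0, 0, 0.7, 3.7, 0, 0, 0, 0.7, 3.7, 0, 0, 0, 0.7, 3.7, 0, 0, 0, 0.7, 3.7, 0, 0, 0, 0.7, 3.7, 0, 0, 0, 0.7, 3.7, 0, 0, 0, 0.7, 3.7, 0, 0, 0, 0.7],
)

```text
clock: 11.92
position: [0.2991, -0.5272, 0.2647]
orientation: [-0.348, 0.937, -0.001, -0.0]
wrist_force: [-0.3, -0.3, 0.7]
gripper_width: 0.852
```

```bash
python3 - <<'E'
from h import *
import cv2
np.set_printoptions(precision=4,suppress=True)
im={};D={}
for n in("scene","top"):
    im[n],D[n]=optics.read_camera(n);cv2.imwrite(f"pics/{n}9.png",im[n][:,:,::-1])
f=lambda a:cv2.resize(a[:,:,::-1],(400,400),interpolation=cv2.INTER_CUBIC)
cv2.imwrite("pics/c5.png",np.hstack([f(im["top"][130:230,310:410]),f(im["scene"][110:210,135:235])]))
for name,d in(("before",np.load("top0.npy")),("after",D["top"])):
  for nm,r in(("die",(150,190,340,400)),("spare",(200,232,145,210))):
    P=np.array([dep("top",u,v,d[v,u]) for v in range(r[0],r[1]) for u in range(r[2],r[3]) if d[v,u]>0])
    Q=P[(P[:,2]>.16)&(P[:,2]<.215)];m=Q.mean(0);U=np.linalg.svd(Q[:,:2]-m[:2])[2][0]
    print(name,nm,len(Q),m,"angle",np.degrees(np.arctan2(U[1],U[0]))%180,"hubtop",Q[np.hypot(*(Q[:,:2]-m[:2]).T)<.009][:,2].mean())
E
python3 st.py
```

```text
before die 248 [ 0.5792 -0.2824  0.1923] angle 92.80923468711629 hubtop 0.19876413651759345
yaw 220.42422521696446 [ 0.29685635 -0.52921289  0.26398077] j6 1.1820342037306242 [-0.22938167  1.23959549  0.63862863] [ 0.1110319  -0.03075057  0.02996621]Traceback (most recent call last):
  File "<stdin>", line 11, in <module>
  File "h.py", line 4, in dep
    c=optics.calibration(n);K=c["intrinsics"];T=np.linalg.inv(c["camera_from_world"])
ValueError: time passes only in moves, steps and waits
```

View pics/c5.png

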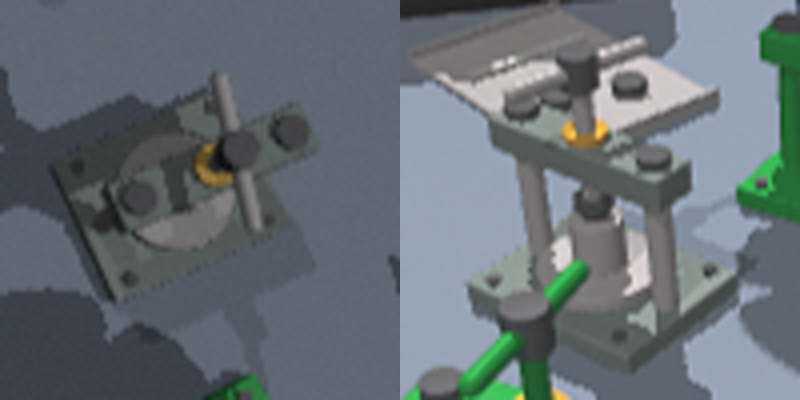

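The crop shows the bar now at about 14° and the foot resting on the die. I'll measure the height and the spare bar angle with one calibration call.

Run:
```python
import numpy as np
from plant import optics
c=optics.calibration("top");Ki=np.linalg.inv(c["intrinsics"]);T=np.linalg.inv(c["camera_from_world"])
for name,d in(("before",np.load("top0.npy")),("after",optics.read_camera("top")[1])):
  for nm,r in(("die",(140,200,340,400)),("spare",(190,245,140,215))):
    v,u=np.mgrid[r[0]:r[1],r[2]:r[3]];z=d[v,u].ravel()
    P=(T[:3,:3]@((Ki@np.c_[u.ravel(),v.ravel(),z*0+1].T)*z)).T+T[:3,3]
    Q=P[(z>0)&(P[:,2]>.16)&(P[:,2]<.215)];m=Q.mean(0);U=np.linalg.svd(Q[:,:2]-m[:2])[2][0]
    print(name,nm,len(Q),m.round(4),"angle",np.degrees(np.arctan2(U[1],U[0]))%180,"hubtop",Q[np.hypot(*(Q[:,:2]-m[:2]).T)<.009][:,2].mean())
```

```text
before die 248 [ 0.5792 -0.2824  0.1923] angle 92.80923468711629 hubtop 0.19876413651759345
before spare 243 [0.4514 0.2222 0.1884] angle 70.8847691421459 hubtop 0.19410998446954572
after die 248 [ 0.5785 -0.2824  0.1864] angle 11.289590055459769 hubtop 0.19302280634524294
after spare 243 [0.4514 0.2222 0.1883] angle 70.8811211507713 hubtop 0.19421648168369382
```

```bash
python3 -c "
from plant import ticket
print(ticket.sign_off())"
```

```text
the job is handed in; nothing more can be done
None
```

The die press's T-handle has been turned clockwise to its stop and the job is handed in; no verdict was reported. I set the open fingers on either side of the hub and turned the bar in one stroke by rotating the tool.

- **Turn:** the bar angle changed by about 261° (4.56 rad), and the hub sank 5.8 mm, which matches 1.27 mm per rad. The hub top is at about 193 mm, against 192 mm expected at the stop. The crop shows the foot on the die.
- **Other press:** its bar angle reads 70.88° before and after, so it has not moved.
- **Arm:** it is lifted clear and stands away from everything. About 12 s of the 54 s were used.

**Overdrive at the stop:** I queued two moves together and pushed about 40° of tool rotation past first contact. The wrist moment reached about 30 N m before I backed off. The net wrist force stayed below about 7 N in the readings taken after each move, and the stop gave elastically. I did not measure the force at each finger during that moment, so I can't say whether it came near the 40 N limit that applies to the arm and gripper body.

One depth script also failed partway because it called the calibration too often. I rewrote it and the rerun gave the numbers above.

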